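# Zero the counter, then refit and hold the push-to-prime knob

### The arm

A 7-joint arm with a two-finger parallel gripper is mounted at the origin on a cart in front of the work surface, level with it; the furniture and walls round the work are solid. World frame = base frame: x ahead of the robot, y to its left, z up, the work surface at z = 0. Lengths are in m, angles in rad, forces in N, time in s.
With the tool pointing down it reaches from about 0.35 to 0.9 m from the base axis. Payload 8.1 kg.
Tool frame: the origin (TCP) lies between the finger pads; the fingertips stand 22 mm ahead of it and the grasp point (between the pads) lies 3 mm ahead of it; z points along the fingers, y is the line along which they close (so a half turn about z gives the same grasp; the last joint's range is limited). The gripper opens to 85 mm and grips with 20 to 120 N. Pads are 22 mm wide; open, the fingers measure 114 mm over their backs; the gripper's body (76 mm by 85 mm) begins 54 mm behind the grasp point. The pads swing forward as they close: fully open they stand 13 mm farther back than shut.
Start: joints at [-1.398, 0.434, 0.025, 1.573, -0.012, 1.134, -0.075], TCP at [0.17, 0.601, 0.253] pointing down, gripper open.
Joint ranges: [-2.62, 2.62], [-0.44, 2.09], [-1.27, 1.32], [0.08, 2.57], [-1.32, 4.46], [0.12, 2], [-2.74, 2.74]. Speed limits (rad/s): [2.22, 2.22, 3.01, 3.01, 3.14, 3.14, 3.14].

### API

Orientations are given as a unit quaternion [x, y, z, w].
In Python, from station import sense, get_image, camera_info, close_job gives the robot as it stands. The module is installed in compiled form; this text tells all that it offers.
- The arm moves only by the tool arm_command, never from a script. Its argument "series" is text: rows parted by semicolons, each of 5 numbers parted by spaces: the opening in per cent of the stroke, from 0 (shut) to 100 (fully open), then the shift along the tool's x, y, z each as a share of 0.1 m, from -1 to 1, then the turn about the tool's z as a share of pi/4 rad, from -1 to 1. In form: gripper dx dy dz turn; .... A call has exactly 10 rows; each row is the pose to reach, as a shift and turn from the pose commanded when the call began, along the tool's axes at that moment; what a row does not reach only later rows make up. A row lasts 1/10 s, in which the tool goes at most 50 mm and 8.59 degrees, less where a joint would pass 70% of its speed; a pose out of reach is approached as far as the arm can. A call with a number of a shift or a turn outside -1 to 1 is refused whole. A call with a gripper value outside its range is refused whole. The fingers move at their own pace and stop on an object; "squeeze" is the grip in N (left out, the last holds). Time passes only in rows, so rows that repeat a pose let the fingers close, or fill a call up. It gives the time, the measured TCP pose, the force, the opening and the grip force at its end, in the units of the state.
- sense(): the state, without advancing time (a new reading comes with each control period).
- get_image(name): name is "scene" or "top" or "wrist"; returns the picture (480x640x3 uint8, blue, green, red); there is no depth.
- camera_info(name): a dict with "intrinsics" (3x3 intrinsics, pixels), "R" (3x3) and "t" (3): a world point X has camera coordinates R X + t. Camera axes: x right, y down, z forward; pixel columns grow to the right and rows downward; lengths in m; the calibration is good to about 2 mm. A picture is of the moment at which its call begins: read the wrist's pose just before it. camera_info takes no time and is no camera call; for the wrist camera it gives the pose at the moment of the call.
- close_job(): hands the job in; it is judged then, once.
The state is a dict: "t": time; "joint_positions": joint angles; "joint_vel": joint speeds; "joint_torque": joint torques, N m; "ee_pos": TCP position; "ee_rot": TCP orientation; "contact_force": force on the tool from outside, world axes, zero at the start; "moment": the same for the moment, N m; "finger_gap": finger opening in m; "gripper_force": force on a finger pad.
Only numpy, scipy, OpenCV 4.12 (cv2) and the standard library are available. Lean on these libraries where they do the work, as an engineer would, in place of code of your own. Each camera call takes 0.05 s, during which the arm holds its last target. There are 200 camera calls.

### The job

Get the small resin metering unit ready for a new batch. First turn the batch counter's knob back (counter-clockwise seen from above) to its zero stop; then put the loose knob on the unit's bare D-shaft, its flat matched to the shaft's flat and pushed fully home, and press it in against the spring to prime the unit. Finish while still holding the knob fully pressed in: priming only runs as long as it is held. Leave the bottles and the cup alone.

Things in the scene. Friction and masses are not known exactly. Their poses are not given: they have to be found in the camera images.
- meter_unit: Low grey box with an aluminium top panel, fixed to the worktop: 120 (x) by 190 (y) by 52 mm high. Origin: centre of its underside; its front (cooling slots) faces its own -x, z up. On the panel, 46 mm to the -y side of the centre, is the counter's knob; 46 mm to the +y side stands the bare D-shaft.
- counter_grip (a point): Batch counter knob, fixed on the unit: black disc with an upright bar grip (34 mm long, along this point's x; 14 mm thick). Point on its vertical turning axis, 37 mm above the panel; bar top 7 mm above it, disc top (36 mm across) 23 mm below it. A white line on the bar marks its pointer end (-x); at zero that points at the long dark mark on the panel, towards the unit's front.
- counter (a joint): Turn of the counter knob, rad: 0 at its zero stop (hard), growing clockwise seen from above. Starts between 0.6 and 1.3. Light friction (0.03 N m); it stays where it is left.
- shaft_tip (a point): Centre of the top of the upright brass D-shaft: 18 mm diameter, one flat 2.5 mm from the axis; 28 mm above the panel when not pressed, top 3 mm tapered by 2 mm a side. z is up, x points out of the flat. A steel collar (30 mm across, 3 mm high) rings its foot. The shaft also turns, stiffly (0.04 N m, 0.8 rad either way); any angle will do.
- shaft (a joint): How far the shaft is pushed down, in m: 0 up, 0.008 at the lower stop. A spring holds it up: 3.5 N starts it, 9.1 N brings it to the stop; it comes back up when let go.
- knob: Loose grey knob, 43 mm high, 45 g, standing bore down. Origin: centre of underside, z up. Skirt 42 mm across, 18.5 high; above it a bar grip 40 long (x), 13 thick (y), 24 high. A nose on the skirt and a dark line mark +x. D-bore 16 deep, 19.8 diameter, flat 3.8 off axis on the nose side: nose points the way the shaft's flat faces. Home: underside 12 mm above panel, pressed 4.
- knob_seat (a point): Centre of the roof of the knob's bore, on the knob's axis 16 mm above its underside; it meets the shaft's tip when the knob is fully home.
- bottle_a: Bystander: white resin bottle with blue cap, 54 mm across, 118 mm high, standing behind the unit. Origin: centre of its underside.
- bottle_b: Bystander: white resin bottle with red cap, 54 mm across, 118 mm high. Origin: centre of its underside.
- mixing_cup: Bystander: small green cup, 62 mm across, 56 mm high. Origin: centre of its underside.
- knob_nose (a point): Tip of the pointed nose on the loose knob's skirt: 30 mm from the knob's axis along its +x, 10 mm above its underside.
There are look-alikes about, which are no part of the job. Of the things shaped like the knob, the grey one is meant.

How it is judged:
On the way, in this order (a step that is already met when the one before it is completed fails the run):
1. the counter is back at its zero stop while the loose knob is still off the shaft (value of joint counter below 0.08 rad and distance between knob_seat and shaft_tip above 0.02 m), for 0.2 s.
2. the knob is fully home on the D-shaft (distance between knob_seat and shaft_tip below 0.003 m and angle between the z axis of knob and the z axis of shaft_tip, either way round below 0.12 rad and x of knob_nose in the frame of shaft_tip above 0.026 m), for 0.1 s.
At the end, for the whole second after the job is handed in: The knob is home on the shaft (bore roof within 3 mm of the shaft's tip, upright within 0.12 rad, nose over the shaft's flat), the robot holds it pressed so that the shaft is at least 6 of its 8 mm down, steadily (under 20 mm/s), and the counter is still within 0.1 rad of its zero stop (all of step 2 and value of joint shaft above 0.006 m and value of joint counter below 0.1 rad and contact force between any of the fingers, the arm and knob above 1 N and linear speed of knob below 0.02 m/s); the arm keeps its last pose, push and grip.
It fails at once if a bottle or the cup is moved by more than 20 mm or tipped (distance of any of bottle_a, bottle_b, mixing_cup from where it was at the start of the episode above 0.02 m or angle between any of bottle_a, bottle_b, mixing_cup's own z axis and vertical above 0.3 rad).
It also fails if it takes over 48 s, if anything falls off the work surface, if the arm or the gripper's body presses on something with over 40 N, if the wrist force passes 120 N, or if a joint passes its speed limit or range.

## Working session

There is one attempt and no reset: what is moved stays moved. The work goes in short steps, Python scripts to look and compute and a tool call to move; the robot and the scene stay as the last step left them, time stands still between calls to the robot, and variables do not carry over. Pictures are saved under pics/ and viewed, at most 10 in all, crops included, and the job is handed in when it is done.

Besides the shell and the picture viewer there is one more tool, called after "Emit:" as name(argument=value, ...) on one line, values as JSON. arm_command: Moves the arm, as the interface text tells. Shift numbers are shares of 0.1 m and turn numbers shares of pi/4 rad, none past 1 either way. Its arguments: {"type":"object","properties":{"series":{"type":"string"},"squeeze":{"type":"number"}},"required":["series"]}

```bash
mkdir -p pics
cat > h.py <<'E'
import numpy as np, cv2
from station import sense, get_image, camera_info, close_job
def ray(ci,u,v,z):
    K=np.array(ci["intrinsics"]);R=np.array(ci["R"]);t=np.array(ci["t"])
    d=R.T@np.linalg.solve(K,[u,v,1]);c=-R.T@t
    return c+d*(z-c[2])/d[2]
def proj(ci,X):
    p=np.array(ci["intrinsics"])@(np.array(ci["R"])@np.array(X)+np.array(ci["t"]));return p[:2]/p[2]
E
python3 - <<'E'
from h import *
for n in("scene","top"):
    cv2.imwrite(f"pics/{n}0.png",get_image(n)); ci=camera_info(n); R=np.array(ci["R"]);print(n,np.round(-R.T@np.array(ci["t"]),3),np.round(R,2).tolist(),np.array(ci["intrinsics"])[0,0])
s=sense();print(s["t"],s["ee_pos"],s["ee_rot"],s["finger_gap"])
E
```

```text
scene [0.244 0.698 0.744] [[-0.79, -0.62, 0.01], [-0.46, 0.57, -0.68], [0.41, -0.54, -0.73]] 578.2852618031776
top [0.412 0.207 0.948] [[-0.11, -0.99, 0.0], [-0.97, 0.11, -0.22], [0.21, -0.03, -0.98]] 496.7172094213744
0.1 [0.17009417 0.60097627 0.25261124] [ 1.37456796e-01  9.90507514e-01 -7.02363426e-04 -3.62896998e-05] 0.08543409239162096
```

View pics/top0.png

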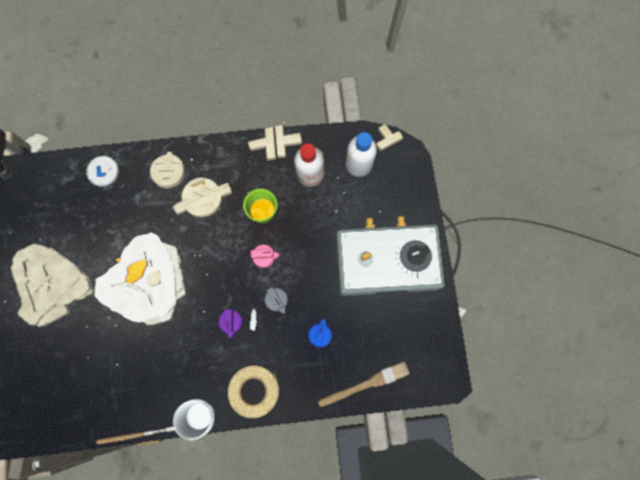

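View pics/scene0.png

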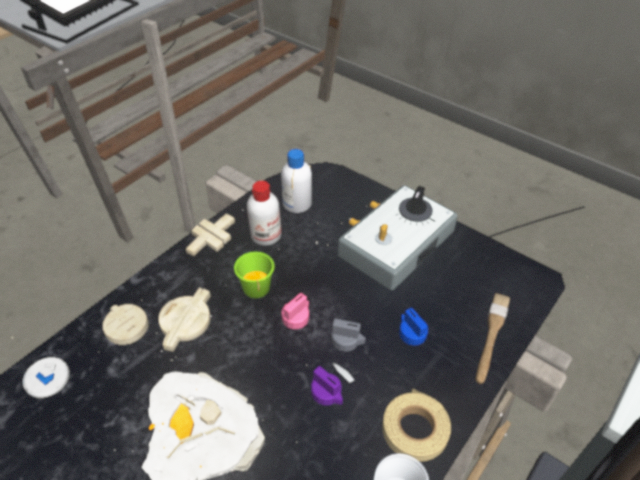

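Candidates for the knob in the top view are grey (277,299), pink (264,256), purple (230,321) and blue (320,333). I choose the grey one. The unit is at (391,260), its shaft at (366,258) and the counter at (416,255). Next I take a close crop and measure.

Run:
```python
from h import *
t=cv2.imread("pics/top0.png");s=cv2.imread("pics/scene0.png")
f=lambda im,u,v,w,h:cv2.resize(im[v:v+h,u:u+w],(400,300),interpolation=cv2.INTER_CUBIC)
cv2.imwrite("pics/crop.png",np.vstack([np.hstack([f(t,335,215,120,90),f(t,247,279,60,45)]),np.hstack([f(s,335,170,128,96),f(s,315,305,64,48)])]))
ci=camera_info("top")
hsv=cv2.cvtColor(t,cv2.COLOR_BGR2HSV)
# panel: bright
m=((hsv[...,2]>150)&(hsv[...,1]<60)).astype(np.uint8);m[:215]=0;m[:,:330]=0;m[310:]=0;m[:,450:]=0
c=max(cv2.findContours(m,0,2)[0],key=cv2.contourArea);r=cv2.minAreaRect(c);b=cv2.boxPoints(r);print(b)
P=np.array([ray(ci,*p,.052)[:2] for p in b]);print(P.round(4).tolist(),P.mean(0),[np.linalg.norm(P[i]-P[i-1]).round(4) for i in range(4)])
for n,p,z in(("shaft",(366,257),.08),("counter",(416,255),.066),("knob",(277,299),.02)):print(n,ray(ci,*p,z).round(4))
for n,p,z in(("shaft",(383,228),.08),("counter",(416,208),.066),("knob",(346,335),.02)):print(n,ray(camera_info("scene"),*p,z).round(4))
```

```text
[[339.2984  231.3723 ]
 [438.15997 225.87999]
 [441.52924 286.52612]
 [342.66766 292.01843]]
[[0.6237, 0.1424], [0.6135, -0.0416], [0.5009, -0.029], [0.5112, 0.1501]] [0.56231355 0.05548039] [np.float64(0.1128), np.float64(0.1843), np.float64(0.1133), np.float64(0.1794)]
shaft [0.5653 0.103  0.08  ]
counter [0.5612 0.011  0.066 ]
knob [0.5156 0.2714 0.02  ]
shaft [0.564  0.1066 0.08  ]
counter [0.5536 0.018  0.066 ]
knob [0.5098 0.277  0.02  ]
```

View pics/crop.png

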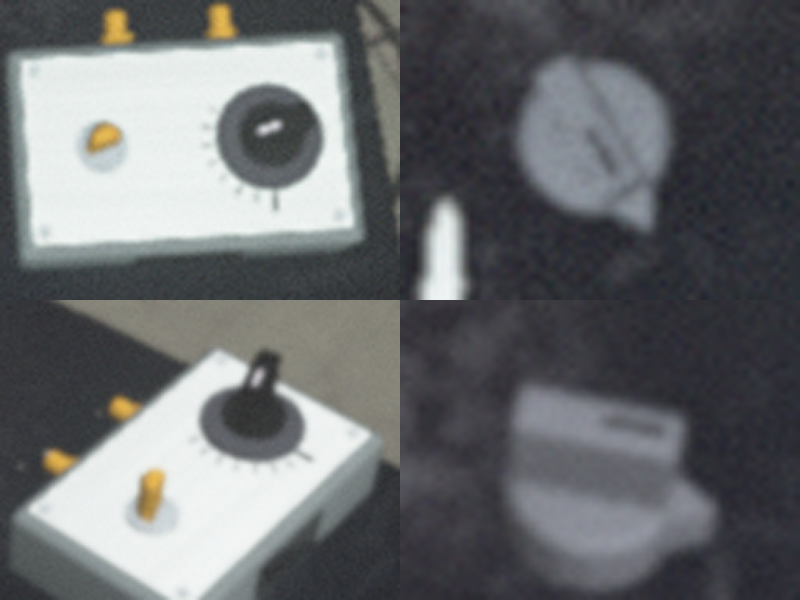

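The crop confirms the grey knob: its nose points lower right, at crop (640,215). The counter's white line runs (258,131)–(280,123), so the pointer is about 70° clockwise of front. The shaft's flat faces image-down and slightly right. Unit size 113–114 × 180–184 mm (panel inside the edges) and the ±46 mm offsets agree.

```bash
cat >> h.py <<'E'
def go(p,yaw,mod=True):
    "shares to TCP p with tool y at world yaw deg"
    from scipy.spatial.transform import Rotation as Ro
    s=sense();M=Ro.from_quat(s["ee_rot"]).as_matrix()
    d=M.T@(np.array(p)-s["ee_pos"]);y0=np.degrees(np.arctan2(M[1,1],M[0,1]))
    w=(yaw-y0+90)%180-90 if mod else (yaw-y0+180)%360-180
    print("t",round(s["t"],2),"pos",s["ee_pos"].round(4),"yawy",y0.round(1),"tilt",M[2].round(3),"shift",(d/.1).round(3),"turn",round(-w/45,3),"F",np.round(s["contact_force"],1),"M",np.round(s["moment"],2),"gap",round(s["finger_gap"],4),"gf",np.round(s["gripper_force"],1),"q7",round(s["joint_positions"][6],2))
E
python3 - <<'E'
from h import *
ci=camera_info("top")
def a(p,q,z):
    d=ray(ci,*q,z)-ray(ci,*p,z);return round(float(np.degrees(np.arctan2(d[1],d[0]))),1)
T=lambda x,y:(335+x*.3,215+y*.3)
K=lambda x,y:(247+(x-400)*.15,279+y*.15)
print("counter pointer",a(T(280,123),T(258,131),.096),"axis px at bar top",proj(ci,[.5605,.0103,.096]))
print("knob nose",a(K(588,128),K(613,172),.043), a(K(580,60),K(655,180),.043))
print("disc centre px->",ray(ci,*K(595,135),.0185),"nose tip",ray(ci,*K(640,228),.01))
print("flat edge",a(T(88,152),T(122,139),.08))
go([.5605,.0103,.25],17)
E
```

```text
counter pointer 103.6 axis px at bar top [419.79488129 252.09309444]
knob nose -156.0 -153.8
disc centre px-> [0.51544156 0.27290867 0.0185    ] nose tip [0.48897914 0.26342238 0.01      ]
flat edge -75.4
t 0.1 pos [0.1701 0.601  0.2526] yawy 74.2 tilt [-0.    -0.001 -1.   ] shift [-5.365 -4.62   0.033] turn 1.271 F [-0.8 -0.1 -0.7] M [-0.04  0.05 -0.02] gap 0.0854 gf 0.0 q7 -0.08
```

Emit:
arm_command(series="100 -0.25 -0.22 0 0;100 -0.5 -0.43 0 0;100 -0.75 -0.65 0 0;100 -1 -0.86 0 0;100 -1 -0.86 0 0;100 -1 -0.86 0 0;100 -1 -0.86 0 0;100 -1 -0.86 0 0;100 -1 -0.86 0 0;100 -1 -0.86 0 0", squeeze=60)

```text
t: 1.1
ee_pos: [0.2426, 0.4918, 0.2532]
ee_rot: [0.137, 0.991, -0.0, -0.0]
contact_force: [-0.1, -0.2, 0.1]
finger_gap: 0.0854
gripper_force: 0.0
```

Emit:
arm_command(series="100 -0.25 -0.22 0 0;100 -0.5 -0.43 0 0;100 -0.75 -0.65 0 0;100 -1 -0.86 0 0;100 -1 -0.86 0 0;100 -1 -0.86 0 0;100 -1 -0.86 0 0;100 -1 -0.86 0 0;100 -1 -0.86 0 0;100 -1 -0.86 0 0")

```text
t: 2.1
ee_pos: [0.3154, 0.3819, 0.2532]
ee_rot: [0.137, 0.991, -0.0, -0.0]
contact_force: [0.3, 1.2, 0.2]
finger_gap: 0.0853
gripper_force: 0.0
```

Emit:
arm_command(series="100 -0.25 -0.22 0 0;100 -0.5 -0.43 0 0;100 -0.75 -0.65 0 0;100 -1 -0.86 0 0;100 -1 -0.86 0 0;100 -1 -0.86 0 0;100 -1 -0.86 0 0;100 -1 -0.86 0 0;100 -1 -0.86 0 0;100 -1 -0.86 0 0")

```text
t: 3.1
ee_pos: [0.3883, 0.2719, 0.2533]
ee_rot: [0.137, 0.991, 0.0, -0.0]
contact_force: [0.0, 0.4, 1.5]
finger_gap: 0.0855
gripper_force: 0.0
```

Emit:
arm_command(series="100 -0.25 -0.22 0 0;100 -0.5 -0.43 0 0;100 -0.75 -0.65 0 0;100 -1 -0.86 0 0;100 -1 -0.86 0 0;100 -1 -0.86 0 0;100 -1 -0.86 0 0;100 -1 -0.86 0 0;100 -1 -0.86 0 0;100 -1 -0.86 0 0")

```text
t: 4.1
ee_pos: [0.4611, 0.162, 0.2533]
ee_rot: [0.137, 0.991, 0.0, -0.0]
contact_force: [0.7, 0.5, 0.3]
finger_gap: 0.0855
gripper_force: 0.0
```

Emit:
arm_command(series="100 -0.25 -0.22 0 0.1;100 -0.5 -0.43 0 0.2;100 -0.75 -0.65 0 0.3;100 -1 -0.86 0 0.4;100 -1 -0.86 0 0.5;100 -1 -0.86 0 0.6;100 -1 -0.86 0 0.7;100 -1 -0.86 0 0.8;100 -1 -0.86 0 0.9;100 -1 -0.86 0 1")

```text
t: 5.1
ee_pos: [0.5341, 0.0518, 0.2533]
ee_rot: [0.507, 0.862, 0.0, -0.0]
contact_force: [-0.2, -0.2, -0.1]
finger_gap: 0.0856
gripper_force: 0.0
```

Run:
```python
from h import *
go([.5605,.0103,.16],15)
cv2.imwrite("pics/w1.png",get_image("wrist"))
ci=camera_info("wrist");print(ci)
for P in([.5605,.0103,.096],[.565,.102,.08]):print(proj(ci,P))
```

```text
t 5.1 pos [0.5341 0.0518 0.2533] yawy 29.0 tilt [ 0. -0. -1.] shift [-0.491  0.029  0.933] turn 0.312 F [-0.2 -0.2 -0.1] M [-0.03  0.    0.01] gap 0.0856 gf 0.0 q7 0.48
{'intrinsics': array([[371.20110926,   0.        , 328.94731734],
       [  0.        , 371.20110926, 240.0080251 ],
       [  0.        ,   0.        ,   1.        ]]), 'R': array([[ 8.77245466e-01,  4.80041676e-01, -6.17873006e-04],
       [ 4.61941125e-01, -8.43816350e-01,  2.73101382e-01],
       [ 1.30578674e-01, -2.39862370e-01, -9.61985059e-01]]), 't': array([-0.49365603, -0.23956838,  0.32199994])}
[332.56229315 285.58019557]
[393.13932921 186.04294467]
```

View pics/w1.png

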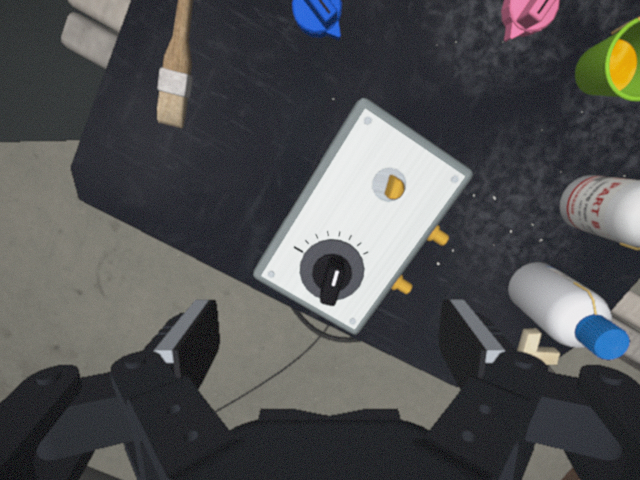

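The wrist view shows the counter disc at (332,269) with its white line (334,285)→(336,271). The shaft's D top is at (395,187) with its flat edge on the left, about (388,178)–(389,196).

Run:
```python
from h import *
ci=camera_info("wrist");im=cv2.imread("pics/w1.png")
def a(p,q,z):
    d=ray(ci,*q,z)-ray(ci,*p,z);return round(float(np.degrees(np.arctan2(d[1],d[0]))),1)
hsv=cv2.cvtColor(im,cv2.COLOR_BGR2HSV)
g=im[255:310,310:360];m=(g.min(2)>150).astype(np.uint8)
cs=cv2.findContours(m,0,2)[0]
for c in cs:
    if cv2.contourArea(c)>8:
        r=cv2.minAreaRect(c);print("white",np.array(r[0])+[310,255],r[1],r[2])
        if 20<max(r[1])<35 or 8<max(r[1])<35:
            vx,vy,x,y=cv2.fitLine(c,2,0,.01,.01).ravel();s=-np.sign(vy)
            print(" dir",a((x+310,y+255),(x+310+vx*s*10,y+255+vy*s*10),.096),ray(ci,x+310,y+255,.096))
# disc: dark region on the panel
d=((hsv[...,2]<110)).astype(np.uint8);d[:235]=0;d[300:]=0;d[:,:298]=0;d[:,368:]=0
d[235:300]=d[235:300]
d=cv2.morphologyEx(d,cv2.MORPH_OPEN,np.ones((7,7)))
c=max(cv2.findContours(d,0,2)[0],key=cv2.contourArea);print("disc",cv2.minEnclosingCircle(c));u,v=cv2.minEnclosingCircle(c)[0];print(ray(ci,u,v,.066))
b=((hsv[...,0]>10)&(hsv[...,0]<30)&(hsv[...,1]>120)).astype(np.uint8);b[:165]=0;b[210:]=0;b[:,:375]=0;b[:,415:]=0
c=max(cv2.findContours(b,0,2)[0],key=cv2.contourArea);print("brass",cv2.boundingRect(c))
for y in range(165,212,2):
    x=np.flatnonzero(b[y]);print(y,x.min() if len(x) else None,x.max() if len(x) else None,end=" | ")
print()
for n,P in(("c",[.5605,.0103,.066]),("tip",[.565,.102,.08])):print(n,proj(ci,P))
cv2.imwrite("pics/w1c.png",np.hstack([cv2.resize(im[160:215,365:425],None,fx=6.5,fy=6.5,interpolation=cv2.INTER_CUBIC),cv2.resize(im[250:305,305:365],None,fx=6.5,fy=6.5,interpolation=cv2.INTER_CUBIC)]))
go([.5605,.0103,.16],15)
```

```text
white [334.49999619 298.        ] (48.99999237060547, 21.999996185302734) -0.0
white [334.7247715  277.91743279] (3.448174476623535, 15.13365650177002) 16.699243545532227
 dir 103.8 [0.55895057 0.01699302 0.096     ]
disc ((331.6428527832031, 269.6428527832031), 31.581708908081055)
[0.55878559 0.01227054 0.066     ]
brass (385, 176, 19, 23)
165 None None | 167 None None | 169 None None | 171 None None | 173 None None | 175 None None | 177 390 395 | 179 389 398 | 181 389 400 | 183 388 402 | 185 388 403 | 187 387 403 | 189 386 403 | 191 386 402 | 193 385 401 | 195 387 400 | 197 389 397 | 199 None None | 201 None None | 203 None None | 205 None None | 207 None None | 209 None None | 211 None None | 
c [332.26630976 272.34783813]
tip [393.13932921 186.04294467]
t 5.15 pos [0.5341 0.0519 0.2533] yawy 28.8 tilt [ 0. -0. -1.] shift [-0.491  0.031  0.932] turn 0.306 F [ 1.2 -0.  -0.6] M [ 0.04 -0.01  0.02] gap 0.0854 gf 0.0 q7 0.48
```

View pics/w1c.png

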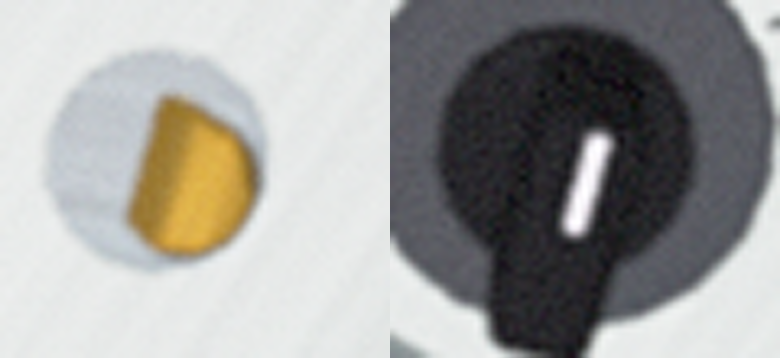

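Pointer at 103.8° in both views, and the axis agrees to about 2 mm. I descend over the counter.

Emit:
arm_command(series="100 -0.25 0.02 0.1 0.1;100 -0.49 0.03 0.3 0.2;100 -0.49 0.03 0.5 0.3;100 -0.49 0.03 0.7 0.33;100 -0.49 0.03 0.9 0.33;100 -0.49 0.03 0.95 0.33;100 -0.49 0.03 0.95 0.33;100 -0.49 0.03 0.95 0.33;100 -0.49 0.03 0.95 0.33;100 -0.49 0.03 0.95 0.33")

```text
t: 6.15
ee_pos: [0.5612, 0.0102, 0.1592]
ee_rot: [0.613, 0.79, 0.001, 0.0]
contact_force: [-0.2, -0.8, 0.7]
finger_gap: 0.0855
gripper_force: 0.0
```

Run:
```python
from h import *
im=get_image("wrist");go([.56,.0108,.094],13.8)
ci=camera_info("wrist")
cv2.imwrite("pics/w2.png",im)
P=np.array([.56,.0108,.066]);print([proj(ci,P+np.array(d)).round().tolist() for d in([0,0,0],[0,0,.03])])
```

```text
t 6.2 pos [0.5611 0.0102 0.159 ] yawy 14.4 tilt [ 0.     0.001 -1.   ] shift [ 0.008 -0.01   0.65 ] turn 0.012 F [ 0.2  0.7 -0.4] M [0.02 0.   0.  ] gap 0.0856 gf 0.0 q7 0.42
[[326.0, 251.0], [326.0, 268.0]]
```

View pics/w2.png

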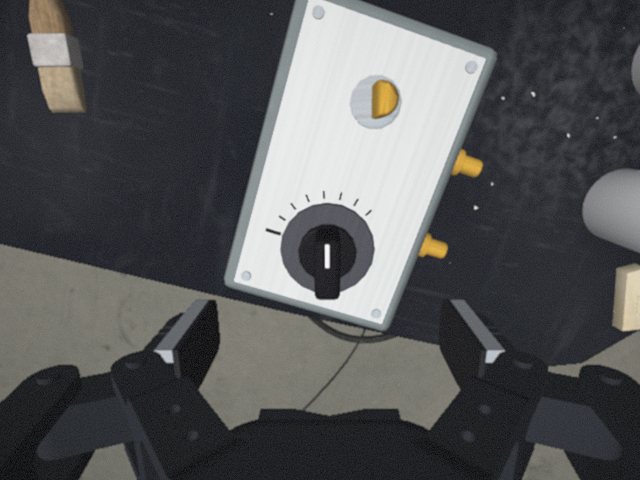

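The bar is upright at x≈327, aligned with the fingers. The shaft flat's edge is at x≈374, nearly vertical, and faces image-left. I go down and grip.

Emit:
arm_command(series="100 0 -0.01 0.3 0;100 0 -0.01 0.5 0;100 0 -0.01 0.65 0;100 0 -0.01 0.65 0;0 0 -0.01 0.65 0;0 0 -0.01 0.65 0;0 0 -0.01 0.65 0;0 0 -0.01 0.65 0;0 0 -0.01 0.65 0;0 0 -0.01 0.65 0", squeeze=30)

```text
t: 7.2
ee_pos: [0.5602, 0.01, 0.0938]
ee_rot: [0.613, 0.79, 0.0, 0.0]
contact_force: [-0.3, 0.6, 5.3]
finger_gap: 0.0135
gripper_force: 33.5
```

Emit:
arm_command(series="0 0 0 0 0;0 0 0 0 -0.1;0 0 0 0 -0.22;0 0 0 0 -0.34;0 0 0 0 -0.46;0 0 0 0 -0.58;0 0 0 0 -0.7;0 0 0 0 -0.82;0 0 0 0 -0.94;0 0 0 0 -1")

```text
t: 8.2
ee_pos: [0.5598, 0.0097, 0.0938]
ee_rot: [0.263, 0.965, 0.0, 0.0]
contact_force: [-1.7, -0.2, 6.5]
finger_gap: 0.0136
gripper_force: 33.8
```

```bash
python3 -c "
from h import *
go([.56,.0108,.094],86.8)"
```

```text
t 8.2 pos [0.5598 0.0097 0.0938] yawy 59.5 tilt [-0.  0. -1.] shift [ 0.004  0.01  -0.002] turn -0.606 F [-1.7 -0.2  6.5] M [-0.03  0.43 -0.01] gap 0.0136 gf 33.8 q7 1.1
```

Emit:
arm_command(series="0 0 0 0 -0.12;0 0 0 0 -0.24;0 0 0 0 -0.36;0 0 0 0 -0.48;0 0 0 0 -0.56;0 0 0 0 -0.62;0 0 0 0 -0.66;0 0 0 0 -0.66;0 0 0 0 -0.66;0 0 0 0 -0.66")

```text
t: 9.2
ee_pos: [0.5598, 0.0095, 0.0939]
ee_rot: [0.01, 1.0, 0.0, 0.0]
contact_force: [-1.8, 0.1, 6.7]
finger_gap: 0.0137
gripper_force: 44.0
```

```bash
python3 -c "
from h import *
go([.56,.0108,.094],86.8)"
```

```text
t 9.2 pos [0.5598 0.0095 0.0939] yawy 88.9 tilt [-0.  0. -1.] shift [-0.001  0.013 -0.001] turn 0.046 F [-1.8  0.1  6.7] M [ 0.    0.34 -1.06] gap 0.0137 gf 44.0 q7 1.51
```

The reaction moment of −1.06 N m shows it is at the stop. I release, lift and go to the knob.

Emit:
arm_command(series="40 0 0 0 -0.02;100 0 0 0 -0.02;100 0 0 0 -0.02;100 0 0 -0.2 -0.02;100 0 0 -0.5 -0.02;100 0 0 -0.8 -0.02;100 0 0 -1 -0.02;100 0 0.2 -1 -0.02;100 0 0.5 -1 -0.02;100 0 0.8 -1 -0.02")

```text
t: 10.2
ee_pos: [0.5611, 0.0904, 0.1935]
ee_rot: [0.001, 1.0, 0.0, 0.0]
contact_force: [0.4, -0.5, 0.3]
finger_gap: 0.0855
gripper_force: 0.0
```

Emit:
arm_command(series="100 0.2 0.3 0 -0.1;100 0.4 0.7 0 -0.2;100 0.4 1 0 -0.3;100 0.4 1 0 -0.4;100 0.4 1 0 -0.5;100 0.4 1 0 -0.5;100 0.4 1 0 -0.5;100 0.4 1 0 -0.5;100 0.4 1 0 -0.5;100 0.4 1 0 -0.5")

```text
t: 11.2
ee_pos: [0.5212, 0.1898, 0.1933]
ee_rot: [-0.194, 0.981, -0.0, 0.0]
contact_force: [-0.3, -0.3, 0.8]
finger_gap: 0.0855
gripper_force: 0.0
```

Run:
```python
from h import *
im=get_image("wrist");go([.515,.272,.12],115)
ci=camera_info("wrist")
cv2.imwrite("pics/w3.png",im)
print([proj(ci,P).round().tolist() for P in([.5155,.272,.0185],[.489,.2634,.01])])
```

```text
t 11.25 pos [0.5212 0.1898 0.1934] yawy 112.4 tilt [-0.  0. -1.] shift [-0.256  0.783  0.734] turn -0.058 F [-0.1  0.3  0.2] M [-0.01 -0.   -0.02] gap 0.0853 gf 0.0 q7 1.51
[[423.0, 252.0], [426.0, 218.0]]
```

View pics/w3.png

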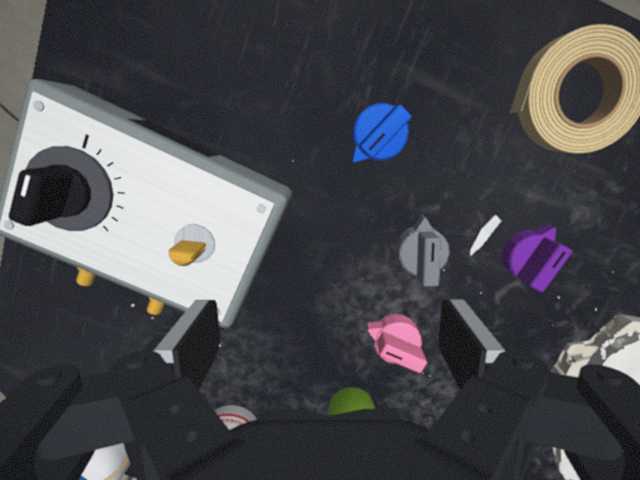

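The grey knob is at (424,252) with its nose at (423,217), bar line vertical at x≈433. The counter's line (24,195)→(27,176) should point at the front, which I check with rays.

Run:
```python
from h import *
ci=camera_info("wrist");im=cv2.imread("pics/w3.png")
def a(p,q,z):
    d=ray(ci,*q,z)-ray(ci,*p,z);return round(float(np.degrees(np.arctan2(d[1],d[0]))),1)
print("counter ptr",a((24,195),(27,176),.096),"(zero 176.8) panel short edge",a((2,225),(36,85),.052))
hsv=cv2.cvtColor(im,cv2.COLOR_BGR2HSV)
m=((hsv[...,2]>75)&(hsv[...,1]<70)).astype(np.uint8);m[:205]=0;m[295:]=0;m[:,:390]=0;m[:,462:]=0
m=cv2.morphologyEx(m,cv2.MORPH_OPEN,np.ones((3,3)))
c=max(cv2.findContours(m,0,2)[0],key=cv2.contourArea);print(cv2.boundingRect(c))
c=c[:,0];n=c[c[:,1].argmin()];print("nose",n,ray(ci,*n,.014))
g=cv2.resize(im[205:300,385:465],None,fx=6,fy=6,interpolation=cv2.INTER_CUBIC);cv2.imwrite("pics/w3c.png",g)
```

```text
counter ptr -178.5 (zero 176.8) panel short edge 176.9
(399, 217, 51, 70)
nose [423 217] [0.48903435 0.2598275  0.014     ]
```

View pics/w3c.png

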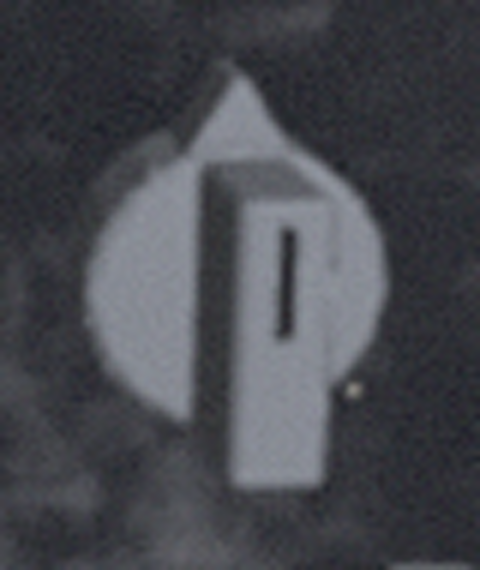

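Run:
```python
from h import *
ci=camera_info("wrist")
K=lambda x,y:(385+x/6,205+y/6)
def a(p,q,z):
    d=ray(ci,*q,z)-ray(ci,*p,z);return round(float(np.degrees(np.arctan2(d[1],d[0]))),1)
print(ray(ci,*K(283,343),.0425),a(K(277,487),K(288,197),.0425),a(K(233,487),K(243,195),.0425))
print(ray(ci,*K(240,292),.0185),"nose",ray(ci,*K(240,80),.0185))
p=ray(ci,*K(283,343),.0425)
go([p[0],p[1],.12],a(K(277,487),K(288,197),.0425)-90)
```

```text
[0.51556758 0.27312302 0.0425    ] -155.4 -155.5
[0.51616174 0.27386652 0.0185    ] nose [0.48895045 0.26038452 0.0185    ]
t 11.25 pos [0.5212 0.1898 0.1934] yawy 112.4 tilt [-0.  0. -1.] shift [-0.265  0.792  0.734] turn -0.049 F [-0.1  0.3  0.2] M [-0.01 -0.   -0.02] gap 0.0853 gf 0.0 q7 1.51
```

Emit:
arm_command(series="100 -0.1 0.3 0 -0.05;100 -0.26 0.6 0 -0.05;100 -0.27 0.79 0.2 -0.05;100 -0.27 0.79 0.5 -0.05;100 -0.27 0.79 0.8 -0.05;100 -0.27 0.79 0.9 -0.05;100 -0.27 0.79 0.9 -0.05;100 -0.27 0.79 0.9 -0.05;100 -0.27 0.79 0.9 -0.05;100 -0.27 0.79 0.9 -0.05")

```text
t: 12.25
ee_pos: [0.5167, 0.2736, 0.1046]
ee_rot: [-0.214, 0.977, 0.0, 0.001]
contact_force: [-0.6, -0.7, -0.4]
finger_gap: 0.0853
gripper_force: 0.0
```

```bash
python3 -c "
from h import *
go([.5157,.2732,.047],114.6)"
```

```text
t 12.25 pos [0.5167 0.2736 0.1046] yawy 114.7 tilt [-0.002  0.    -1.   ] shift [0.012 0.001 0.576] turn 0.002 F [-0.6 -0.7 -0.4] M [0.02 0.03 0.06] gap 0.0853 gf 0.0 q7 1.39
```

Emit:
arm_command(series="100 0.01 0 0.2 0;100 0.01 0 0.4 0;100 0.01 0 0.57 0;100 0.01 0 0.57 0;0 0.01 0 0.57 0;0 0.01 0 0.57 0;0 0.01 0 0.57 0;0 0.01 0 0.57 0;0 0.01 0 0.57 0;0 0.01 0 0.57 0", squeeze=60)

```text
t: 13.25
ee_pos: [0.5154, 0.2731, 0.0469]
ee_rot: [-0.214, 0.977, 0.0, 0.0]
contact_force: [-0.5, 0.3, 5.3]
finger_gap: 0.0116
gripper_force: 59.4
```

```bash
python3 -c "
from h import *
go([.5157,.2732,.147],114.6)"
```

```text
t 13.25 pos [0.5154 0.2731 0.0469] yawy 114.7 tilt [-0.001  0.    -1.   ] shift [-0.005 -0.    -1.001] turn 0.002 F [-0.5  0.3  5.3] M [-0.12  0.19  0.03] gap 0.0116 gf 59.4 q7 1.38
```

Emit:
arm_command(series="0 0 0 -0.2 0;0 0 0 -0.5 0;0 0 0 -0.8 0;0 0 0 -1 0;0 0 0 -1 0.05;0 0 -0.2 -1 0.1;0 0 -0.5 -1 0.15;0 0 -0.8 -1 0.2;0 0 -1 -1 0.24;0 0 -1 -1 0.24")

```text
t: 14.25
ee_pos: [0.5582, 0.1774, 0.1459]
ee_rot: [-0.117, 0.993, -0.001, -0.0]
contact_force: [-0.1, 0.6, -0.5]
finger_gap: 0.0119
gripper_force: 58.6
```

```bash
python3 -c "
from h import *
go([.58,.165,.18],104)"
```

```text
t 14.25 pos [0.5582 0.1774 0.1459] yawy 103.5 tilt [ 0.001 -0.002 -1.   ] shift [-0.183 -0.172 -0.341] turn -0.011 F [-0.1  0.6 -0.5] M [ 0.01 -0.02  0.01] gap 0.0119 gf 58.6 q7 1.41
```

Emit:
arm_command(series="0 -0.1 -0.1 -0.2 0;0 -0.19 -0.17 -0.34 0;0 -0.19 -0.17 -0.34 0;0 -0.19 -0.17 -0.34 0;0 -0.19 -0.17 -0.34 0;0 -0.19 -0.17 -0.34 0;0 -0.19 -0.17 -0.34 0;0 -0.19 -0.17 -0.34 0;0 -0.19 -0.17 -0.34 0;0 -0.19 -0.17 -0.34 0")

```text
t: 15.25
ee_pos: [0.5793, 0.17, 0.1803]
ee_rot: [-0.121, 0.993, 0.0, -0.0]
contact_force: [0.4, -0.3, -0.1]
finger_gap: 0.0114
gripper_force: 58.6
```

Run:
```python
from h import *
im=get_image("wrist");go([.565,.102,.15],104)
ci=camera_info("wrist");cv2.imwrite("pics/w4.png",im)
u,v=proj(ci,[.565,.102,.07]).round().astype(int);print(u,v)
u0,v0=max(u-30,0),max(v-30,0);print(u0,v0)
g=cv2.resize(im[v0:v0+60,u0:u0+60],(560,560),interpolation=cv2.INTER_CUBIC)
cv2.imwrite("pics/w4c.png",np.hstack([g,cv2.resize(im,None,fx=.36,fy=.36)[:560] if 0 else np.pad(cv2.resize(im,None,fx=.36,fy=.36),((0,560-173),(0,0),(0,0)))]))
```

```text
t 15.3 pos [0.5794 0.17   0.1803] yawy 103.9 tilt [-0.  0. -1.] shift [ 0.303 -0.626  0.303] turn -0.002 F [ 0.4 -0.6 -0.6] M [ 0.01  0.   -0.01] gap 0.0114 gf 58.6 q7 1.45
231 198
201 168
```

View pics/w4c.png

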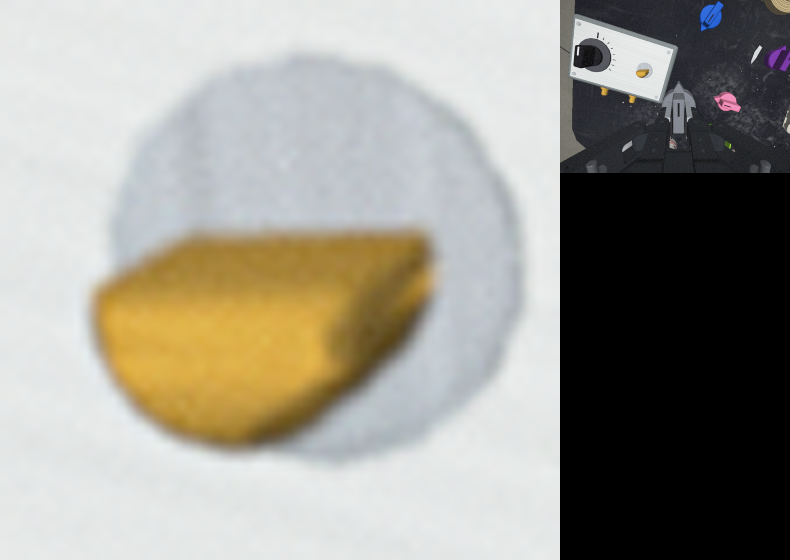

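The collar shows as a circle at px (235.1,195.4), radius 22 px. The flat's foot edge runs (221.9,193.2)→(246.5,192.9) and faces image-up. The held knob's nose tip is near (330,228).

Run:
```python
from h import *
ci=camera_info("wrist");im=cv2.imread("pics/w4.png");s=sense()
c=ray(ci,235.1,195.4,.055);r=ray(ci,257.2,195.4,.055)
d=ray(ci,246.5,192.9,.055)-ray(ci,221.9,193.2,.055)
e=np.degrees(np.arctan2(d[1],d[0]));print("collar",c,"R",np.linalg.norm(r-c),"flat normal",e+90,e-90)
mid=ray(ci,234.2,193.05,.055);print("flat mid to axis",np.linalg.norm(mid-c),(mid-c))
go([c[0],c[1],.15],(e%180))
# nose of the held knob
z=s["ee_pos"][2]-.0469+.0185
n=np.deg2rad(103.9+90);P=s["ee_pos"]+.030*np.array([np.cos(n),np.sin(n),0]);P[2]=z
print("nose pred",proj(ci,P))
g=cv2.resize(im[205:265,290:370],None,fx=7,fy=7,interpolation=cv2.INTER_CUBIC);cv2.imwrite("pics/w4n.png",g)
```

```text
collar [0.56586058 0.10126766 0.055     ] R 0.014779666100383766 flat normal 194.5157015133396 14.515701513339607
flat mid to axis 0.0016517350625388112 [-0.00141359 -0.00085439  0.        ]
t 15.3 pos [0.5794 0.17   0.1803] yawy 103.9 tilt [-0.  0. -1.] shift [ 0.296 -0.635  0.303] turn -0.014 F [ 0.4 -0.6 -0.6] M [ 0.01  0.   -0.01] gap 0.0114 gf 58.6 q7 1.45
nose pred [330.63724598 230.72336181]
```

View pics/w4n.png

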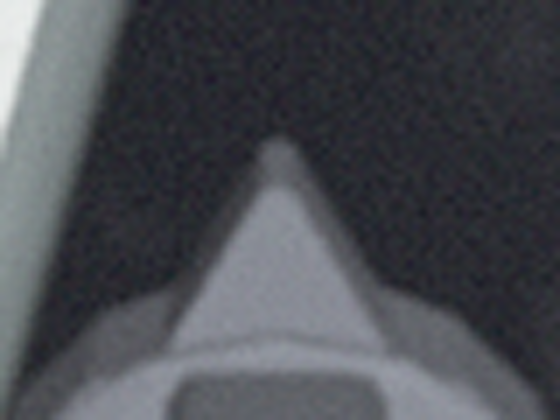

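The nose tip is at (330,231.9) against a predicted (330.6,230.7), so the grasp is centred. The flat faces 194.5° and the shaft axis is at about (.5657,.1014). I hover above it.

Emit:
arm_command(series="0 0.1 -0.2 0 0;0 0.2 -0.4 0 -0.01;0 0.29 -0.55 0 -0.01;0 0.29 -0.63 0 -0.01;0 0.29 -0.63 0.15 -0.01;0 0.29 -0.63 0.35 -0.01;0 0.29 -0.63 0.43 -0.01;0 0.29 -0.63 0.43 -0.01;0 0.29 -0.63 0.43 -0.01;0 0.29 -0.63 0.43 -0.01")

```text
t: 16.3
ee_pos: [0.567, 0.1022, 0.1382]
ee_rot: [-0.125, 0.992, 0.0, 0.001]
contact_force: [0.5, 0.6, -0.8]
finger_gap: 0.0113
gripper_force: 58.6
```

Run:
```python
from h import *
go([.5657,.1014,.111],104.5)
```

```text
t 16.3 pos [0.567  0.1022 0.1382] yawy 104.4 tilt [-0.001  0.    -1.   ] shift [ 0.015 -0.005  0.272] turn -0.003 F [ 0.5  0.6 -0.8] M [-0.01  0.04 -0.04] gap 0.0113 gf 58.6 q7 1.56
```

Gently lower to about 8 mm of engagement and check the force.

Emit:
arm_command(series="0 0.01 0 0 0;0 0.01 0 0 0;0 0.01 0 0.05 0;0 0.01 0 0.08 0;0 0.01 0 0.11 0;0 0.01 0 0.13 0;0 0.01 0 0.15 0;0 0.01 0 0.17 0;0 0.01 0 0.19 0;0 0.01 0 0.19 0")

```text
t: 17.3
ee_pos: [0.5652, 0.1016, 0.118]
ee_rot: [-0.125, 0.992, -0.0, -0.0]
contact_force: [1.3, -0.4, 0.3]
finger_gap: 0.0115
gripper_force: 58.6
```

Run:
```python
from h import *
go([.5657,.1014,.111],104.5)
```

```text
t 17.3 pos [0.5652 0.1016 0.118 ] yawy 104.3 tilt [ 0.  0. -1.] shift [-0.004 -0.004  0.07 ] turn -0.004 F [ 1.3 -0.4  0.3] M [-0.02 -0.04 -0.02] gap 0.0115 gf 58.6 q7 1.56
```

It has engaged about 9 mm without force. I push home and press.

Emit:
arm_command(series="0 0 0 0.03 0;0 0 0 0.06 0;0 0 0 0.07 0;0 0 0 0.08 0;0 0 0 0.1 0;0 0 0 0.11 0;0 0 0 0.13 0;0 0 0 0.14 0;0 0 0 0.145 0;0 0 0 0.145 0")

```text
t: 18.3
ee_pos: [0.5653, 0.1017, 0.1041]
ee_rot: [-0.125, 0.992, 0.0, 0.0]
contact_force: [-2.4, -0.9, 7.4]
finger_gap: 0.0114
gripper_force: 59.5
```

Run:
```python
from h import *
go([.5657,.1014,.1029],104.5)
```

```text
t 18.3 pos [0.5653 0.1017 0.1041] yawy 104.3 tilt [-0.  0. -1.] shift [-0.003 -0.003  0.012] turn -0.004 F [-2.4 -0.9  7.4] M [-0.14  0.67 -0.03] gap 0.0114 gf 59.5 q7 1.56
```

Emit:
arm_command(series="0 0 0 0.005 0;0 0 0 0.01 0;0 0 0 0.015 0;0 0 0 0.02 0;0 0 0 0.02 0;0 0 0 0.02 0;0 0 0 0.02 0;0 0 0 0.02 0;0 0 0 0.02 0;0 0 0 0.02 0")

```text
t: 19.3
ee_pos: [0.5654, 0.1017, 0.1026]
ee_rot: [-0.125, 0.992, 0.0, 0.0]
contact_force: [-4.4, -1.1, 12.0]
finger_gap: 0.0114
gripper_force: 60.5
```

Run:
```python
from h import *
go([.5657,.1014,.1029],104.5)
im=get_image("wrist");t=get_image("top")
go([.5657,.1014,.1029],104.5)
cv2.imwrite("pics/end.png",np.hstack([cv2.resize(im,(400,300)),cv2.resize(t[200:305,325:465],(400,300),interpolation=cv2.INTER_CUBIC)]))
```

```text
t 19.3 pos [0.5654 0.1017 0.1026] yawy 104.3 tilt [-0.001  0.    -1.   ] shift [-0.002 -0.003 -0.003] turn -0.004 F [-4.4 -1.1 12. ] M [-0.25  1.05 -0.01] gap 0.0114 gf 60.5 q7 1.56
t 19.4 pos [0.5654 0.1017 0.1027] yawy 104.3 tilt [-0.  0. -1.] shift [-0.002 -0.003 -0.002] turn -0.004 F [-3.6 -2.1 12.1] M [-0.24  1.02  0.02] gap 0.0117 gf 60.5 q7 1.56
```

```bash
python3 -c "
from station import *
print(close_job())"
```

```text
the job is handed in; nothing more can be done
None
```

I handed the job in with the counter turned back to its zero stop and the grey knob on the D-shaft, held pressed at the lower stop with about 12 N. Both are judged from force and position readings; I did not view an image of the final state, and the hand-in returned no verdict.

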